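# Load the fitting-trolley cassette with tube adapters in appointment order

## Robot

A 7-joint arm with a two-finger parallel gripper is mounted at the origin on the work surface. World frame = base frame: x ahead of the robot, y to its left, z up, the work surface at z = 0. Lengths are in mm, angles in rad, forces in N, time in s.
With the tool pointing down it reaches from about 350 to 900 mm from the base axis. Payload 7.2 kg.
Tool frame: the origin (TCP) lies midway between the tips of the shut fingers; the grasp point (between the pads) lies 19 mm behind it (bot.grip_point_offset is the distance from the TCP to the grasp point, in mm); x points along the fingers, z is the direction in which the jaws open and shut, and the axes are right-handed (so a half turn about x gives the same grasp; the last joint's range is limited). The gripper opens to 85 mm and grips with 20 to 120 N. Pads are 22 mm wide; open, the fingers measure 114 mm over their backs; the gripper's body (76 mm by 85 mm) begins 54 mm behind the grasp point. The pads swing forward as they close: fully open they stand 13 mm farther back than shut.
Start: joints at [-1.39, 0.411, -0.013, 1.596, 0.006, 1.134, -0.082], TCP at [153.91, 605.756, 231.297] pointing down, gripper open.
Joint ranges: [-2.95, 2.95], [-0.29, 1.99], [-1.47, 1.44], [0.14, 2.54], [-1.03, 4.17], [0.13, 1.85], [-2.86, 2.86]. Speed limits (rad/s): [2.39, 2.39, 3.01, 3.01, 3.14, 3.14, 3.14].

## Interface

Orientations are given as a 3x3 rotation matrix whose columns are the frame's x, y, z axes.
In Python, from workcell import bot, claw, solver, imaging, sign_off, readout gives the robot as it stands. Calls block until the motion is done:
- bot.movep(position, orientation): joint-space move of the TCP to a pose.
- bot.move_l(position, rotation=None, max_speed=150, max_force=None): straight line of the TCP; rotation=None keeps the orientation; max_speed is the mean speed in mm/s. With max_force (N) it stops when the force on the tool has changed by that much, and returns True; else False.
- bot.set_joints(angles): joint-space move.
- claw.grip(opening, grip_force=None): finger opening in mm; grip_force is the grip in N (None keeps the last); returns when the fingers have stopped.
- bot.hold(seconds).
- solver.inverse_kinematics(position, orientation): joint angles nearest the present ones, or None.
- imaging.grab_frame(name): name is "scene" or "side" or "wrist"; returns the picture (400x640x3 uint8, red, green, blue); there is no depth.
- imaging.get_calibration(name): a dict with "intrinsics" (3x3 intrinsics, pixels), "xyz" and "orientation" of the camera in the world; the wrist camera has in their place "hand_eye" (4x4, takes a point from camera to tool coordinates, whose origin is the TCP and whose axes are the tool frame's). Camera axes: x right, y up, looking along -z (the intrinsics and any distortion apply to the point x, -y, -z); pixel columns grow to the right and rows downward; lengths in mm; the calibration is good to about 2 mm. A picture is of the moment at which its call begins: read the wrist's pose just before it. get_calibration takes no time and is no camera call.
A pose or a line that the arm cannot do raises bot.Unreachable and nothing moves.
- sign_off(): hands the job in, once; it reports no verdict.
Trained networks look in the newest picture that a camera, given by its name, has taken for a name from the list of things; names that differ only in an ending like _2 or _b are one class to them, and where a whole thing is asked for, a point or a joint stands for the part that bears it (a point fixed in the world has none). Each returns a list of dicts, best first, with "p" (0 to 1); they miss things now and then, are a little off and sometimes report something else, mostly with a low value. They report only what shows in the picture. A call takes as long as a camera call. They do not tell look-alikes from the thing itself.
- imaging.recognise(name, camera): "bbox" ([left, top, width, height] in pixels, round what is visible of it).
Readings, each from a call of its own:
- readout.current_t(): time.
- readout.current_joint_positions(): joint angles.
- readout.current_qvel(): joint speeds.
- readout.current_tau(): joint torques, N m.
- readout.current_position(): TCP position.
- readout.current_ee_rot(): TCP orientation.
- readout.current_wrist_force(): force on the tool from outside, world axes, zero at the start.
- readout.current_ft_torque(): the same for the moment, N m.
- readout.current_finger_gap(): finger opening in mm.
Only numpy, scipy, OpenCV 4.12 (cv2) and the standard library are available. Lean on these libraries where they do the work, as an engineer would, in place of code of your own. Each camera call takes 0.05 s, during which the arm holds its last target.

## Task

The four prosthesis tube adapters on the plywood bench rack stand in the order of today's fittings, the first one at the left as seen from the robot. Move them all to the metal trolley cassette, keeping that order counted from the cassette's pull handle: the first one on the seat next to the handle, the last at the far end. Set each one down upright over its pin, without dropping any or knocking one over.

Things in the scene. Friction and masses are not known exactly. Their poses are not given: they have to be found in the camera images.
- tube_receiver: Shortest tube adapter, 95 mm tall; head: round steel collar, dia 44, flat top with a dark square recess. Bare 34 mm aluminium tube below the 30 mm high head, open foot (28 mm bore, 37 mm deep). Origin: centre of the foot's underside, z up. Grip the round head 75 mm above the foot, fingers closing across the row. 160 g.
- tube_pyramid: Tube adapter, 112 mm tall; head: steel collar, dia 40, 18 high, with a dome and 17 mm square block above. Bare 34 mm aluminium tube below the 30 mm high head, open foot (28 mm bore, 37 mm deep). Origin: centre of the foot's underside, z up. Grip the round head 92 mm above the foot, fingers closing across the row. 170 g.
- tube_clamp: Tube adapter, 129 mm tall; head: steel split clamp, dia 42, dark round opening on top, two bolted ears reaching 33 mm out along its +y (at the start along the row to the left, within 0.35 rad). Bare 34 mm aluminium tube below the 30 mm high head, open foot (28 mm bore, 37 mm deep). Origin: centre of the foot's underside, z up. Grip the round head 109 mm above the foot, fingers closing across the row. 200 g.
- tube_torsion: Tallest tube adapter, 146 mm tall; head: wide aluminium barrel, dia 52, black rubber band, four bolts on top. Bare 34 mm aluminium tube below the 30 mm high head, open foot (28 mm bore, 37 mm deep). Origin: centre of the foot's underside, z up. Grip the round head 126 mm above the foot, fingers closing across the row. 240 g.
- seat_receiver: Fixed bench-rack seat under tube_receiver at the start: black disc, dia 56, 5 thick, with an upright pin dia 10, its coned tip 28 mm above the disc, inside the tube. Origin: centre of the disc's underside, 15 mm over the bench; the tube's foot rests 5 mm higher. The four seats form a straight row, 75 mm apart, running left (+y) to right; cheeks 38 mm high, 48 mm past the end seats.
- seat_pyramid: Fixed bench-rack seat under tube_pyramid at the start: black disc, dia 56, 5 thick, with an upright pin dia 10, its coned tip 28 mm above the disc, inside the tube. Origin: centre of the disc's underside, 15 mm over the bench; the tube's foot rests 5 mm higher. The four seats form a straight row, 75 mm apart, running left (+y) to right; cheeks 38 mm high, 48 mm past the end seats.
- seat_clamp: Fixed bench-rack seat under tube_clamp at the start: black disc, dia 56, 5 thick, with an upright pin dia 10, its coned tip 28 mm above the disc, inside the tube. Origin: centre of the disc's underside, 15 mm over the bench; the tube's foot rests 5 mm higher. The four seats form a straight row, 75 mm apart, running left (+y) to right; cheeks 38 mm high, 48 mm past the end seats.
- seat_torsion: Fixed bench-rack seat under tube_torsion at the start: black disc, dia 56, 5 thick, with an upright pin dia 10, its coned tip 28 mm above the disc, inside the tube. Origin: centre of the disc's underside, 15 mm over the bench; the tube's foot rests 5 mm higher. The four seats form a straight row, 75 mm apart, running left (+y) to right; cheeks 38 mm high, 48 mm past the end seats.
- cassette: Fixed aluminium tray 84 x 340 mm with four empty seats like the rack's, their pins on its own y axis at +112.5, +37.5, -37.5, -112.5 mm, tips 48 mm high. Origin: centre of its underside, on the bench, +y to the robot's left (yaw within 0.2 rad). A seated tube's foot is 20 mm above the origin, with 9 mm play around the pin. Nearer or farther than the rack.
- handle: The cassette's pull handle: upright steel stirrup with black grip, 68 mm wide, 77 mm high over the bench, at its left or right end, 155 mm from its centre along its y axis (42 mm past the end pin). The other end has only a 33 mm high lip. Origin: on the cassette's y axis, at bench height, under the grip.
Not all that is in view belongs to the job. What is shaped like the tube_clamp but orange is not meant.

How it is judged (in metres and radians):
At the end, for the whole second after the job is handed in: Every tube stands at rest on its own cassette seat, upright within 5 degrees, foot within 6 mm of the flange and within 13 mm of the pin along and across the row; counted from the handle, the tubes are in the order they had on the bench rack counted from the left (x of tube_receiver in the frame of cassette between -0.013 and 0.013 m and z of tube_receiver in the frame of cassette between 0.014 and 0.026 m and angle between each of tube_receiver, tube_pyramid, tube_clamp, tube_torsion's own z axis and vertical below 0.09 rad and linear speed of each of tube_receiver, tube_pyramid, tube_clamp, tube_torsion below 0.02 m/s and (y of tube_receiver in the frame of cassette between 0.0995 and 0.1255 m or y of tube_receiver in the frame of cassette between 0.0245 and 0.0505 m or y of tube_receiver in the frame of cassette between -0.0505 and -0.0245 m or y of tube_receiver in the frame of cassette between -0.1255 and -0.0995 m) and x of tube_pyramid in the frame of cassette between -0.013 and 0.013 m and z of tube_pyramid in the frame of cassette between 0.014 and 0.026 m and (y of tube_pyramid in the frame of cassette between 0.0995 and 0.1255 m or y of tube_pyramid in the frame of cassette between 0.0245 and 0.0505 m or y of tube_pyramid in the frame of cassette between -0.0505 and -0.0245 m or y of tube_pyramid in the frame of cassette between -0.1255 and -0.0995 m) and x of tube_clamp in the frame of cassette between -0.013 and 0.013 m and z of tube_clamp in the frame of cassette between 0.014 and 0.026 m and (y of tube_clamp in the frame of cassette between 0.0995 and 0.1255 m or y of tube_clamp in the frame of cassette between 0.0245 and 0.0505 m or y of tube_clamp in the frame of cassette between -0.0505 and -0.0245 m or y of tube_clamp in the frame of cassette between -0.1255 and -0.0995 m) and x of tube_torsion in the frame of cassette between -0.013 and 0.013 m and z of tube_torsion in the frame of cassette between 0.014 and 0.026 m and (y of tube_torsion in the frame of cassette between 0.0995 and 0.1255 m or y of tube_torsion in the frame of cassette between 0.0245 and 0.0505 m or y of tube_torsion in the frame of cassette between -0.0505 and -0.0245 m or y of tube_torsion in the frame of cassette between -0.1255 and -0.0995 m) and ((y of seat_receiver in the frame of seat_pyramid above 0 m and horizontal distance between tube_receiver and handle below 0.08 m and horizontal distance between tube_pyramid and handle above 0.08 m) or (y of seat_receiver in the frame of seat_pyramid above 0 m and horizontal distance between tube_receiver and handle below 0.155 m and horizontal distance between tube_pyramid and handle above 0.155 m) or (y of seat_receiver in the frame of seat_pyramid above 0 m and horizontal distance between tube_receiver and handle below 0.23 m and horizontal distance between tube_pyramid and handle above 0.23 m) or (y of seat_receiver in the frame of seat_pyramid below 0 m and horizontal distance between tube_pyramid and handle below 0.08 m and horizontal distance between tube_receiver and handle above 0.08 m) or (y of seat_receiver in the frame of seat_pyramid below 0 m and horizontal distance between tube_pyramid and handle below 0.155 m and horizontal distance between tube_receiver and handle above 0.155 m) or (y of seat_receiver in the frame of seat_pyramid below 0 m and horizontal distance between tube_pyramid and handle below 0.23 m and horizontal distance between tube_receiver and handle above 0.23 m)) and ((y of seat_receiver in the frame of seat_clamp above 0 m and horizontal distance between tube_receiver and handle below 0.08 m and horizontal distance between tube_clamp and handle above 0.08 m) or (y of seat_receiver in the frame of seat_clamp above 0 m and horizontal distance between tube_receiver and handle below 0.155 m and horizontal distance between tube_clamp and handle above 0.155 m) or (y of seat_receiver in the frame of seat_clamp above 0 m and horizontal distance between tube_receiver and handle below 0.23 m and horizontal distance between tube_clamp and handle above 0.23 m) or (y of seat_receiver in the frame of seat_clamp below 0 m and horizontal distance between tube_clamp and handle below 0.08 m and horizontal distance between tube_receiver and handle above 0.08 m) or (y of seat_receiver in the frame of seat_clamp below 0 m and horizontal distance between tube_clamp and handle below 0.155 m and horizontal distance between tube_receiver and handle above 0.155 m) or (y of seat_receiver in the frame of seat_clamp below 0 m and horizontal distance between tube_clamp and handle below 0.23 m and horizontal distance between tube_receiver and handle above 0.23 m)) and ((y of seat_receiver in the frame of seat_torsion above 0 m and horizontal distance between tube_receiver and handle below 0.08 m and horizontal distance between tube_torsion and handle above 0.08 m) or (y of seat_receiver in the frame of seat_torsion above 0 m and horizontal distance between tube_receiver and handle below 0.155 m and horizontal distance between tube_torsion and handle above 0.155 m) or (y of seat_receiver in the frame of seat_torsion above 0 m and horizontal distance between tube_receiver and handle below 0.23 m and horizontal distance between tube_torsion and handle above 0.23 m) or (y of seat_receiver in the frame of seat_torsion below 0 m and horizontal distance between tube_torsion and handle below 0.08 m and horizontal distance between tube_receiver and handle above 0.08 m) or (y of seat_receiver in the frame of seat_torsion below 0 m and horizontal distance between tube_torsion and handle below 0.155 m and horizontal distance between tube_receiver and handle above 0.155 m) or (y of seat_receiver in the frame of seat_torsion below 0 m and horizontal distance between tube_torsion and handle below 0.23 m and horizontal distance between tube_receiver and handle above 0.23 m)) and ((y of seat_pyramid in the frame of seat_clamp above 0 m and horizontal distance between tube_pyramid and handle below 0.08 m and horizontal distance between tube_clamp and handle above 0.08 m) or (y of seat_pyramid in the frame of seat_clamp above 0 m and horizontal distance between tube_pyramid and handle below 0.155 m and horizontal distance between tube_clamp and handle above 0.155 m) or (y of seat_pyramid in the frame of seat_clamp above 0 m and horizontal distance between tube_pyramid and handle below 0.23 m and horizontal distance between tube_clamp and handle above 0.23 m) or (y of seat_pyramid in the frame of seat_clamp below 0 m and horizontal distance between tube_clamp and handle below 0.08 m and horizontal distance between tube_pyramid and handle above 0.08 m) or (y of seat_pyramid in the frame of seat_clamp below 0 m and horizontal distance between tube_clamp and handle below 0.155 m and horizontal distance between tube_pyramid and handle above 0.155 m) or (y of seat_pyramid in the frame of seat_clamp below 0 m and horizontal distance between tube_clamp and handle below 0.23 m and horizontal distance between tube_pyramid and handle above 0.23 m)) and ((y of seat_pyramid in the frame of seat_torsion above 0 m and horizontal distance between tube_pyramid and handle below 0.08 m and horizontal distance between tube_torsion and handle above 0.08 m) or (y of seat_pyramid in the frame of seat_torsion above 0 m and horizontal distance between tube_pyramid and handle below 0.155 m and horizontal distance between tube_torsion and handle above 0.155 m) or (y of seat_pyramid in the frame of seat_torsion above 0 m and horizontal distance between tube_pyramid and handle below 0.23 m and horizontal distance between tube_torsion and handle above 0.23 m) or (y of seat_pyramid in the frame of seat_torsion below 0 m and horizontal distance between tube_torsion and handle below 0.08 m and horizontal distance between tube_pyramid and handle above 0.08 m) or (y of seat_pyramid in the frame of seat_torsion below 0 m and horizontal distance between tube_torsion and handle below 0.155 m and horizontal distance between tube_pyramid and handle above 0.155 m) or (y of seat_pyramid in the frame of seat_torsion below 0 m and horizontal distance between tube_torsion and handle below 0.23 m and horizontal distance between tube_pyramid and handle above 0.23 m)) and ((y of seat_clamp in the frame of seat_torsion above 0 m and horizontal distance between tube_clamp and handle below 0.08 m and horizontal distance between tube_torsion and handle above 0.08 m) or (y of seat_clamp in the frame of seat_torsion above 0 m and horizontal distance between tube_clamp and handle below 0.155 m and horizontal distance between tube_torsion and handle above 0.155 m) or (y of seat_clamp in the frame of seat_torsion above 0 m and horizontal distance between tube_clamp and handle below 0.23 m and horizontal distance between tube_torsion and handle above 0.23 m) or (y of seat_clamp in the frame of seat_torsion below 0 m and horizontal distance between tube_torsion and handle below 0.08 m and horizontal distance between tube_clamp and handle above 0.08 m) or (y of seat_clamp in the frame of seat_torsion below 0 m and horizontal distance between tube_torsion and handle below 0.155 m and horizontal distance between tube_clamp and handle above 0.155 m) or (y of seat_clamp in the frame of seat_torsion below 0 m and horizontal distance between tube_torsion and handle below 0.23 m and horizontal distance between tube_clamp and handle above 0.23 m))); the robot touches nothing.
It fails at once if a tube is knocked over (angle between any of tube_receiver, tube_pyramid, tube_clamp, tube_torsion's own z axis and vertical above 0.7 rad).
It fails at once if a tube is dropped (falls freely from more than about 25 mm) ((linear speed of tube_receiver above 0.7 m/s and contact force between tube_receiver and the fingers below 0.05 N) or (linear speed of tube_pyramid above 0.7 m/s and contact force between tube_pyramid and the fingers below 0.05 N) or (linear speed of tube_clamp above 0.7 m/s and contact force between tube_clamp and the fingers below 0.05 N) or (linear speed of tube_torsion above 0.7 m/s and contact force between tube_torsion and the fingers below 0.05 N)).
It also fails if it takes over 112 s, if anything falls off the work surface, if the arm or the gripper's body presses on something with over 40 N, if the wrist force passes 120 N, or if a joint passes its speed limit or range.

## Working session

There is one attempt and no reset: what is moved stays moved. The work goes in short steps, each a Python script; the robot and the scene stay as the last script left them, time stands still between calls to the robot, and variables do not carry over. Pictures are saved under pics/ and viewed, and the job is handed in when it is done.

```bash
ls; mkdir -p pics; python3 - <<'E'
from workcell import bot, claw, solver, imaging, sign_off, readout
import cv2
for n in ["scene","side","wrist"]:
    im=imaging.grab_frame(n); cv2.imwrite(f"pics/a_{n}.png",im[:,:,::-1])
    c=imaging.get_calibration(n); print(n,c)
    for k in ["tube_receiver","tube_pyramid","tube_clamp","tube_torsion","cassette","handle"]:
        print(k,[(round(d["p"],2),[round(x) for x in d["bbox"]]) for d in imaging.recognise(k,n)][:3])
print(readout.current_t(),readout.current_ee_rot(),readout.current_wrist_force())
E
```

```text
pics
scene {'intrinsics': array([[506.13493404,   0.        , 313.89033621],
       [  0.        , 506.13493404, 196.66306736],
       [  0.        ,   0.        ,   1.        ]]), 'xyz': array([1157.2810878 , -121.6124096 ,  730.42625435]), 'orientation': array([[ 0.18562843, -0.72649086,  0.66162914],
       [ 0.98250359,  0.14759095, -0.11359404],
       [-0.01512544,  0.67113929,  0.74117696]])}
tube_receiver []
tube_pyramid []
tube_clamp [(0.88, [193, 203, 38, 66]), (0.81, [280, 201, 33, 72])]
tube_torsion [(0.79, [320, 182, 34, 76]), (0.47, [414, 141, 12, 39])]
cassette [(0.66, [255, 155, 171, 39])]
handle [(0.86, [413, 144, 13, 34])]
side {'intrinsics': array([[475.69803454,   0.        , 321.95463027],
       [  0.        , 475.69803454, 190.83778432],
       [  0.        ,   0.        ,   1.        ]]), 'xyz': array([146.40480952, 340.81980605, 648.07227358]), 'orientation': array([[-0.63809497,  0.56851531, -0.51925442],
       [-0.76992963, -0.47688995,  0.42400984],
       [-0.00657112,  0.67034791,  0.74201786]])}
tube_receiver [(0.87, [242, 154, 31, 50]), (0.5, [247, 18
[... 428 characters left out ...]
.        ,   0.        ,   1.        ]]), 'hand_eye': array([[ 1.14822841e-04,  2.93994478e-01, -9.55807111e-01,
        -1.43735766e+02],
       [ 9.53625933e-04,  9.55806651e-01,  2.93994451e-01,
         7.50385970e+01],
       [ 9.99999539e-01, -9.45239726e-04, -1.70612324e-04,
        -3.16122320e-01],
       [ 0.00000000e+00,  0.00000000e+00,  0.00000000e+00,
         1.00000000e+00]])}
tube_receiver []
tube_pyramid []
tube_clamp []
tube_torsion []
cassette [(0.49, [125, 389, 18, 11])]
handle []
1.05 [[ 5.23748302e-05 -9.69200499e-01  2.46273001e-01]
 [ 1.92336283e-05  2.46273002e-01  9.69200499e-01]
 [-9.99999998e-01 -4.60249883e-05  3.15397488e-05]] [0.01717799 0.75429933 0.39851815]
```

View pics/a_scene.png

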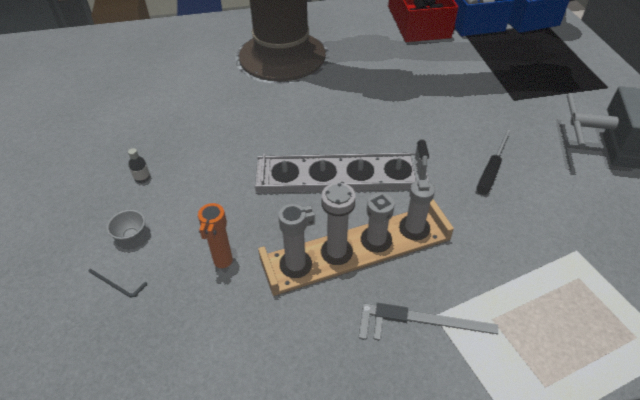

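View pics/a_side.png

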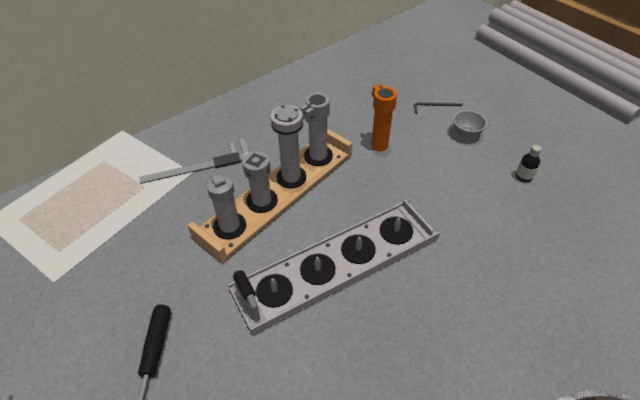

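View pics/a_wrist.png

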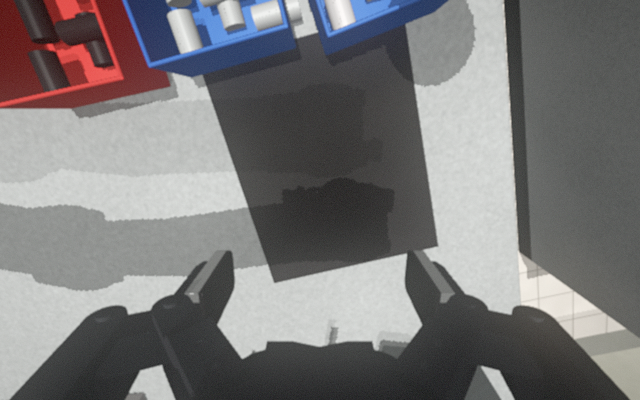

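Viewed from the robot, the left (+y) end of the rack is on the right in the scene picture. The order from the left is square block = pyramid (421,190), square recess = receiver (379,205), bolted barrel = torsion (338,195), grey clamp with ears = clamp (292,215). The orange look-alike at (213,215) stands off the rack and is not meant. The handle is at the cassette's +y end, scene (421,155). Next I'll confirm this in enlarged crops.

```bash
python3 - <<'E'
import cv2
a=cv2.imread("pics/a_scene.png")[130:300,240:460]; cv2.imwrite("pics/c_scene.png",cv2.resize(a,None,fx=3.6,fy=3.5,interpolation=cv2.INTER_CUBIC))
a=cv2.imread("pics/a_side.png")[80:335,185:445]; cv2.imwrite("pics/c_side.png",cv2.resize(a,None,fx=2.3,fy=2.3,interpolation=cv2.INTER_CUBIC))
E
```

```text
(no output)
```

View pics/c_scene.png

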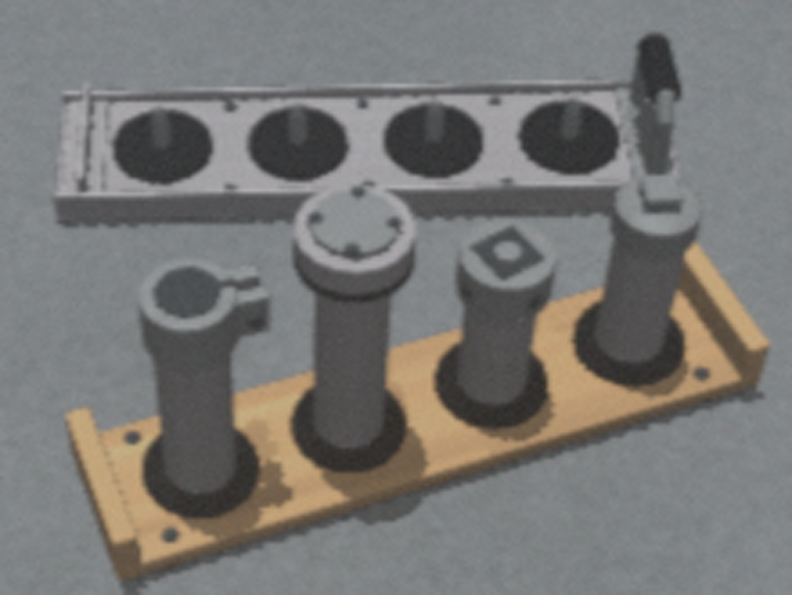

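View pics/c_side.png

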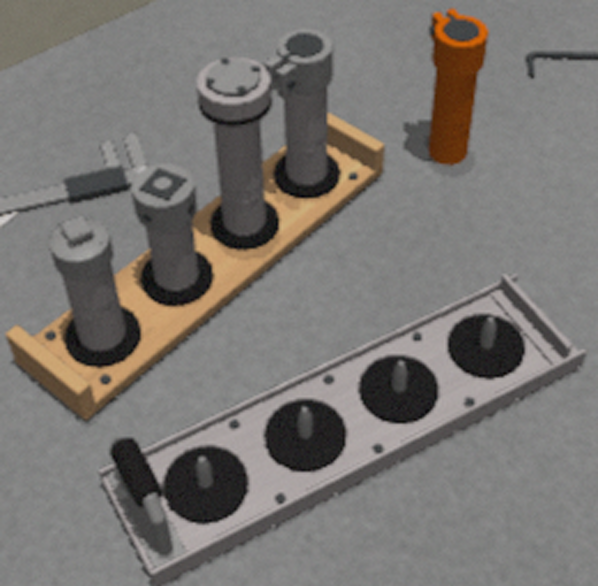

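```bash
cat > h.py <<'E'
from workcell import bot, claw, solver, imaging, sign_off, readout
import numpy as np, cv2
def onplane(n,px,z,):
    c=imaging.get_calibration(n);K=c["intrinsics"]
    d=np.linalg.inv(K)@[px[0],px[1],1.];d=c["orientation"]@(d*[1,-1,-1]);return c["xyz"]+d*(z-c["xyz"][2])/d[2]
S=lambda p:(p[0]/3.6+240-.3,p[1]/3.5+130-.3)
D=lambda p:(p[0]/2.3+185-.3,p[1]/2.3+80-.3)
def fitrow(P,s):  # s: along coordinate of each point; returns centre,yaw where row dir = (-sin,cos)
    P=np.array(P)[:,:2];s=np.array(s);z=P[:,0]+1j*P[:,1]
    m=z.mean();u=((z-m)*(s-s.mean())).sum();u/=abs(u);c=m-u*s.mean()
    r=z-(c+u*s);yaw=np.angle(u/1j);return np.array([c.real,c.imag]),yaw,r
E
python3 - <<'E'
from h import *
np.set_printoptions(precision=1,suppress=True)
cs=[S(p) for p in [(163,145),(298,143),(434,140),(570,136)]][::-1]
cd=[D(p) for p in [(206,484),(305,435),(399,388),(486,346)]]
s=[112.5,37.5,-37.5,-112.5]
A=np.array([onplane("scene",p,20) for p in cs]);B=np.array([onplane("side",p,20) for p in cd])
print(A,B)
for X in(A,B,(A+B)/2): print(fitrow(X,s))
z=[132,115,166,149]
A=np.array([onplane("scene",S(p),h) for p,h in zip([(662,188),(506,253),(354,220),(187,292)],z)])
B=np.array([onplane("side",D(p),h) for p,h in zip([(77,228),(164,183),(235,76),(306,47)],z)])
print(A,B)
for X in(A,B,(A+B)/2): print(fitrow(X,s))
E
```

```text
[[482.4 165.1  20. ]
 [470.5  90.9  20. ]
 [457.8  17.   20. ]
 [444.4 -56.3  20. ]] [[477.5 164.6  20. ]
 [465.1  91.4  20. ]
 [452.9  16.8  20. ]
 [439.8 -56.   20. ]]
(array([463.8,  54.2]), np.float64(-0.16974448508392576), array([-0.4+0.1j,  0.4-0.2j,  0.4-0.2j, -0.3+0.4j]))
(array([458.8,  54.2]), np.float64(-0.1685559248464132), array([-0.2-0.5j,  0. +0.2j,  0.3-0.4j, -0.1+0.7j]))
(array([461.3,  54.2]), np.float64(-0.16915103651034283), array([-0.3-0.2j,  0.2+0.j ,  0.3-0.3j, -0.2+0.5j]))
[[630.  150.4 132. ]
 [640.8  76.  115. ]
 [652.5   2.3 166. ]
 [664.5 -71.6 149. ]] [[626.2 149.6 132. ]
 [640.3  73.8 115. ]
 [650.    0.7 166. ]
 [661.  -72.1 149. ]]
(array([646.9,  39.3]), np.float64(0.1542333876854107), array([ 0.4-0.j , -0.4-0.3j, -0.2+0.1j,  0.3+0.3j]))
(array([644.4,  38. ]), np.float64(0.15340992027137376), array([-1. +0.4j,  1.7-1.3j, -0.1-0.2j, -0.5+1.1j]))
(array([645.7,  38.6]), np.float64(0.15382204081628148), array([-0.3+0.2j,  0.6-0.8j, -0.2-0.1j, -0.1+0.7j]))
```

```bash
cat >> h.py <<'E'
RC,RY=np.array([645.7,38.6]),0.1538
CC,CY=np.array([461.3,54.2]),-0.1692
SL=[112.5,37.5,-37.5,-112.5]
NAMES=["tube_pyramid","tube_receiver","tube_torsion","tube_clamp"]
GH=[92,75,126,109]; TOP=[112,95,146,129]; DIA=[40,44,52,42]
def seat(c,yaw,i): return c+SL[i]*np.array([-np.sin(yaw),np.cos(yaw)])
def rot(yaw,sg=1):
    x=np.array([0,0,-1.]);z=sg*np.array([np.cos(yaw),np.sin(yaw),0]);return np.column_stack([x,np.cross(z,x),z])
def P(xy,z): return [float(xy[0]),float(xy[1]),float(z)]
E
python3 - <<'E'
from h import *
np.set_printoptions(precision=2,suppress=True)
print(bot.grip_point_offset, readout.current_finger_gap())
for sg in(1,-1):
  print("sg",sg,"tool y",rot(RY,sg)[:,1])
  for i in range(4):
    for c,y in((RC,RY),(CC,CY)):
      for z in (20+GH[i]-19,20+GH[i]-19+100):
        print(i,z,solver.inverse_kinematics(P(seat(c,y,i),z),rot(y,sg)))
E
```

```text
18.700000000000003 85.47776637490126
sg 1 tool y [-0.15  0.99  0.  ]
0 93 [-0.71  0.65  0.59  1.7  -0.43  0.92  0.21]
0 193 [-0.73  0.53  0.62  1.62 -0.34  1.1   0.13]
0 93 [-0.84  0.42  0.52  2.04 -0.3   0.75 -0.3 ]
0 193 [-0.89  0.27  0.57  1.95 -0.18  0.97 -0.41]
1 76 [-0.59  0.67  0.59  1.72 -0.46  0.9   0.35]
1 176 [-0.65  0.57  0.68  1.64 -0.39  1.08  0.3 ]
1 76 [-0.72  0.41  0.53  2.13 -0.32  0.68 -0.14]
1 176 [-0.81  0.24  0.61  2.04 -0.17  0.91 -0.27]
2 127 [-0.5   0.62  0.64  1.66 -0.43  1.    0.43]
2 227 [-0.57  0.54  0.75  1.57 -0.39  1.19  0.41]
2 127 [-0.75  0.31  0.73  2.14 -0.29  0.79 -0.01]
2 227 [-0.81  0.13  0.75  2.03 -0.1   1.02 -0.19]
3 110 [-0.42  0.69  0.7   1.64 -0.51  1.    0.6 ]
3 210 [-0.48  0.61  0.81  1.55 -0.46  1.19  0.57]
3 110 [-0.74  0.39  0.95  2.19 -0.45  0.77  0.34]
3 210 [-0.8   0.15  0.92  2.08 -0.15  0.98  0.03]
sg -1 tool y [ 0.15 -0.99  0.  ]
0 93 [ 0.42  0.96 -1.25  1.62  0.95  1.28  2.29]
0 193 [ 0.42  0.81 -1.24  1.53  0.78  1.36  2.4 ]
0 93 [-0.38  0.39 -0.05  2.01  0.03  0.74  2.52]
0 193 [-0.47  0.25  0.05  1.93 -0.02  0.97  2.56]
1 76 [-0.91  1.    1.24  1.74 -1.02  1.21 -2.36]
1 176 [-0.92  0.83  1.25  1.66 -0.82  1.28 -2.49]
1 76 [-0.32  0.37  0.03  2.1  -0.02  0.67  2.7 ]
1 176 [-0.45  0.22  0.18  2.02 -0.05  0.91  2.73]
2 127 [-0.79  0.92  1.25  1.68 -0.92  1.25 -2.32]
2 227 [-0.8   0.77  1.25  1.58 -0.75  1.34 -2.44]
2 127 [ 0.81  0.56 -1.23  2.05  0.64  0.99  2.22]
2 227 [ 0.87  0.34 -1.22  1.94  0.36  1.1   2.48]
3 110 [-0.66  0.97  1.24  1.65 -0.96  1.26 -2.19]
3 210 [-0.66  0.82  1.25  1.56 -0.79  1.35 -2.31]
3 110 [ 0.98  0.58 -1.23  2.09  0.68  0.96  2.34]
3 210 [ 1.04  0.35 -1.22  1.98  0.37  1.06  2.63]
```

```bash
cat >> h.py <<'E'
def proj_wrist(pts,pos,R):
    c=imaging.get_calibration("wrist");K=c["intrinsics"];H=c["hand_eye"]
    out=[]
    for p in pts:
        t=R.T@(np.array(p)-pos); q=np.linalg.inv(H)@np.append(t,1)
        u=K@(q[:3]*[1,-1,-1]); out.append(u[:2]/u[2])
    return out
def wrist(fn,pts):
    pos=np.array(readout.current_position());R=np.array(readout.current_ee_rot())
    im=imaging.grab_frame("wrist")[:,:,::-1].copy()
    for u in proj_wrist(pts,pos,R): cv2.drawMarker(im,tuple(int(round(v)) for v in u),(0,0,255),cv2.MARKER_CROSS,9,1)
    cv2.imwrite(fn,im)
E
python3 - <<'E'
from h import *
rk=[P(seat(RC,RY,i),20+TOP[i]) for i in range(4)]
ca=[P(seat(CC,CY,i),48) for i in range(4)]
bot.movep(P(seat(RC,RY,0),290),rot(RY)); print(readout.current_t(),readout.current_position())
wrist("pics/w1.png",rk+ca)
E
```

```text
3.4 [628.0388313  151.44220819 289.70052936]
```

View pics/w1.png

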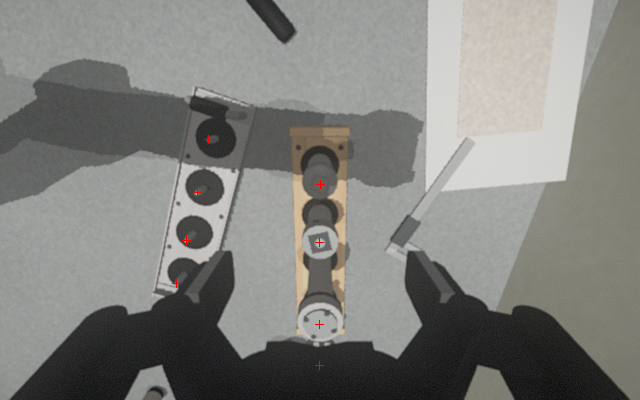

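The projected fit (red crosses) lands on the head tops and pin tips to within about a pixel in the third camera. Next I'll move the pyramid tube.

```bash
cat >> h.py <<'E'
LIFT=80; EXTRA=-3
def pick(i,F=50):
    zg=20+GH[i]-18.7+EXTRA; xy=seat(RC,RY,i)
    claw.grip(80)
    top=max(20+TOP[i]+45,200)
    bot.movep(P(xy,top),rot(RY))
    if bot.move_l(P(xy,zg),max_speed=120,max_force=25): print("HIT",readout.current_position()); return False
    claw.grip(DIA[i]-15,F); print("gap",readout.current_finger_gap())
    bot.move_l(P(xy,zg+LIFT),max_speed=90)
    print("lifted gap",readout.current_finger_gap(),readout.current_wrist_force(),"t",readout.current_t()); return True
def carry(i):
    zg=20+GH[i]-18.7+EXTRA; xy=seat(CC,CY,i)
    bot.move_l(P(xy,zg+LIFT),rot(CY),max_speed=120)
    print("gap",readout.current_finger_gap(),readout.current_wrist_force(),"t",readout.current_t())
def lower(i):
    zg=20+GH[i]-18.7+EXTRA; xy=seat(CC,CY,i)
    bot.move_l(P(xy,zg+6),max_speed=60,max_force=15)
    h=bot.move_l(P(xy,zg-4),max_speed=20,max_force=6)
    print("down",h,"dz",readout.current_position()[2]-zg,readout.current_wrist_force(),"t",readout.current_t())
def release(i):
    xy=readout.current_position()
    claw.grip(80); bot.hold(.2)
    bot.move_l(P(xy,xy[2]+100),max_speed=120); print("t",readout.current_t())
def side(fn):
    cv2.imwrite(fn,cv2.resize(imaging.grab_frame("side")[60:350,170:460,::-1],None,fx=2,fy=2,interpolation=cv2.INTER_CUBIC))
E
python3 - <<'E'
from h import *
if pick(0):
    carry(0)
side("pics/s1.png"); wrist("pics/w2.png",[P(seat(CC,CY,i),48) for i in range(4)])
E
```

```text
gap 38.07332618941052
lifted gap 38.35449281183936 [ 0.36625123 -0.37966693 -2.52780625] t 6.7
gap 38.02423069253909 [-0.06526883  0.53671862 -0.69187231] t 8.0917
```

View pics/s1.png

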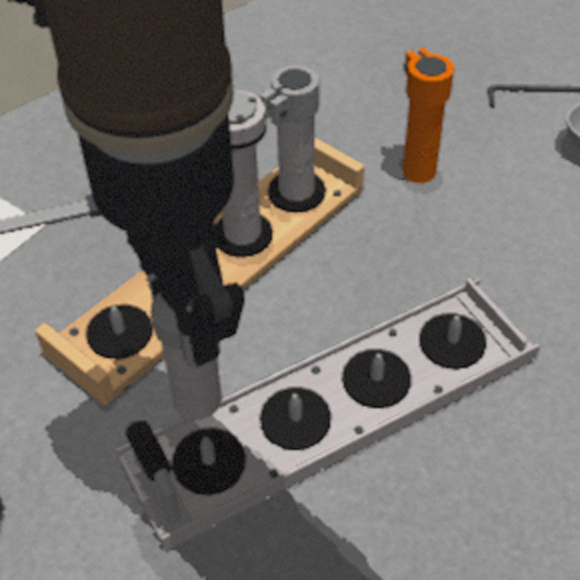

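View pics/w2.png

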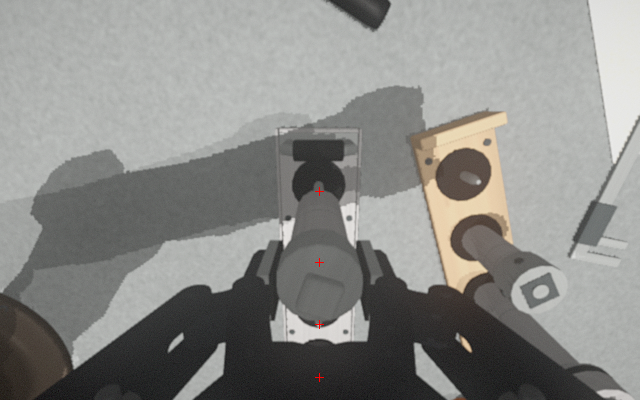

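```bash
python3 - <<'E'
from h import *
lower(0); side("pics/s2.png")
E
```

```text
down True dz 0.671653819762895 [-0.38529904 -0.06339874  6.89073467] t 9.9417
```

View pics/s2.png

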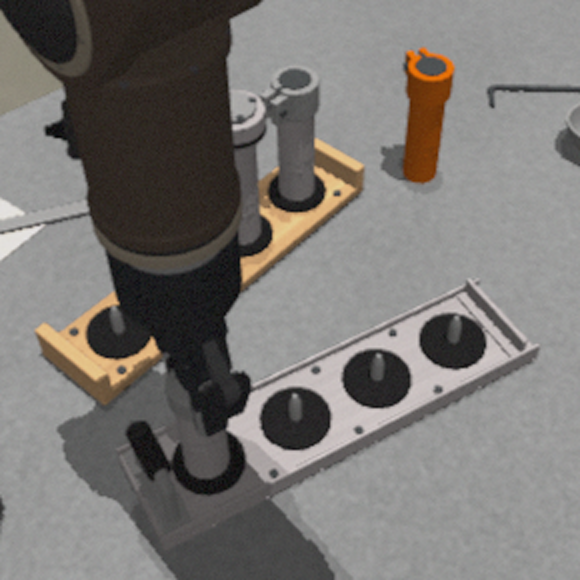

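The contact height is 0.7 mm off the expected one, and the tube's foot is centred on the first disc by the handle (about 208,465 in the crop). I'll release it, then do the receiver the same way.

```bash
python3 - <<'E'
from h import *
release(0); side("pics/s3.png")
if pick(1):
    carry(1); lower(1)
side("pics/s4.png")
E
```

```text
t 11.6667
gap 42.74450228720657
lifted gap 42.42292229960757 [-0.14438429  0.76864823 -1.77086486] t 15.3667
gap 42.634902841383365 [-0.19060663 -0.10101527 -2.60108984] t 16.9583
down True dz 0.5606115236371494 [-2.66545767  0.42551893  8.04441299] t 18.7167
```

View pics/s3.png

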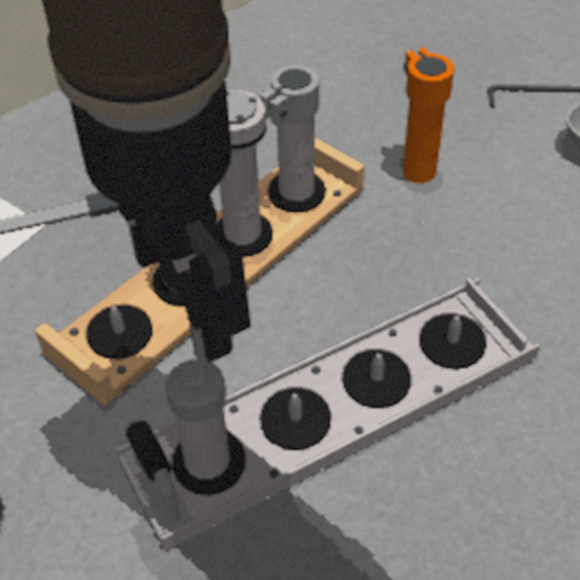

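View pics/s4.png

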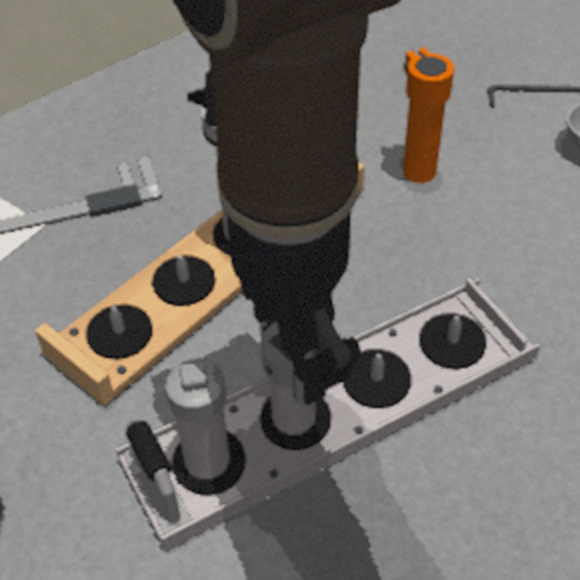

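The pyramid is upright by the handle. The receiver's foot is centred on the second seat (295,425) with contact height 0.6 mm off. Torsion is next.

```bash
python3 - <<'E'
from h import *
release(1)
if pick(2):
    carry(2); lower(2)
side("pics/s5.png")
E
```

```text
t 20.4167
gap 50.59238202747932
lifted gap 50.533601496405986 [-0.8279222  -0.38410981 -2.32964857] t 23.775
gap 50.663311172015476 [ 0.65505634 -0.652564   -2.58111195] t 25.5667
down True dz 1.009444751307285 [-0.37746327  0.09318473  7.86721425] t 27.3083
```

View pics/s5.png

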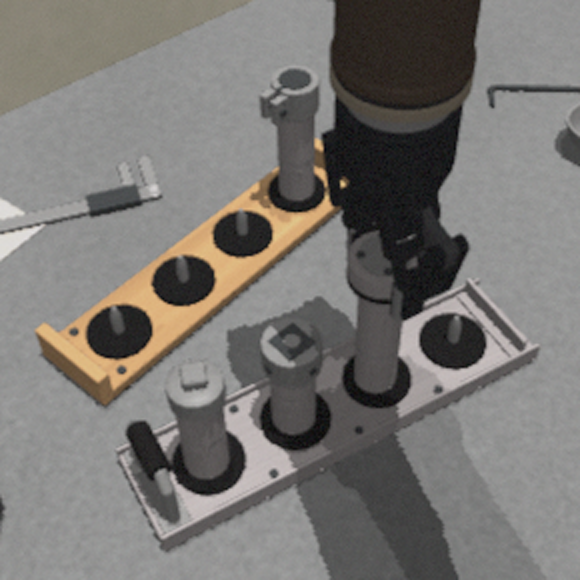

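```bash
python3 - <<'E'
from h import *
release(2)
if pick(3):
    carry(3); lower(3)
side("pics/s6.png")
E
```

```text
t 28.95
gap 40.78357032747688
lifted gap 41.093948179476925 [-0.16715758 -0.38514272 -2.41082924] t 32.475
gap 40.83713151358939 [ 0.19612316  0.4554415  -1.88685149] t 34.4667
down True dz 0.6183136684079642 [-0.56429716  0.59778778  6.49672363] t 36.2167
```

View pics/s6.png

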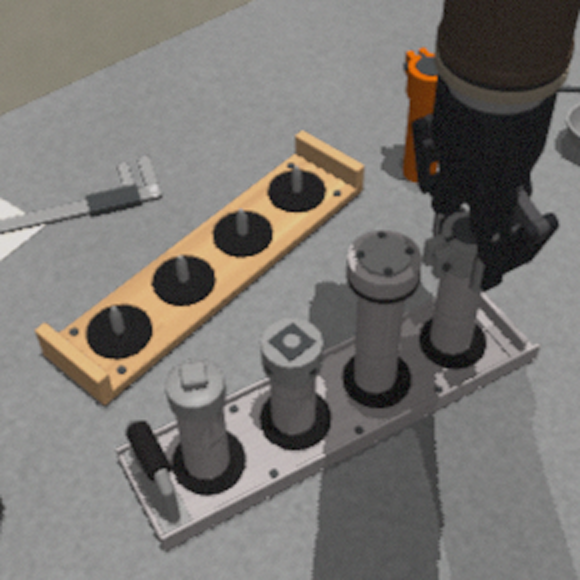

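All four tubes are on their seats. I'll release the clamp, retreat, and check with two cameras plus the measured tops.

```bash
python3 - <<'E'
from h import *
release(3)
p=readout.current_position(); bot.move_l([p[0],p[1],300],max_speed=150)
bot.set_joints([-1.39,0.411,-0.013,1.596,0.006,1.134,-0.082]); bot.hold(.5)
side("pics/s7.png")
im=imaging.grab_frame("scene")[90:260,230:450,::-1].copy(); im=cv2.resize(im,None,fx=3.6,fy=3.5,interpolation=cv2.INTER_CUBIC)
c=imaging.get_calibration("scene")
for i in range(4):
    q=c["orientation"].T@(np.array(P(seat(CC,CY,i),20+TOP[i]))-c["xyz"]);u=c["intrinsics"]@(q*[1,-1,-1]);u=u[:2]/u[2]
    cv2.drawMarker(im,(int((u[0]-230+.3)*3.6),int((u[1]-90+.3)*3.5)),(0,0,255),cv2.MARKER_CROSS,12,1)
cv2.imwrite("pics/e_scene.png",im); print(readout.current_t())
E
```

```text
t 37.9167
41.85
```

View pics/s7.png

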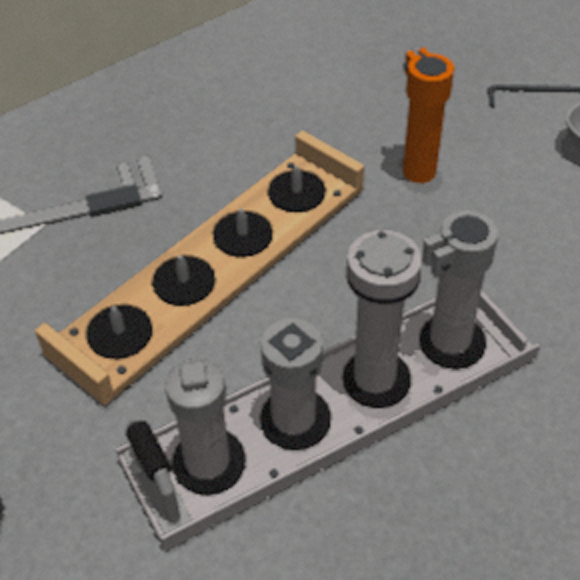

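View pics/e_scene.png

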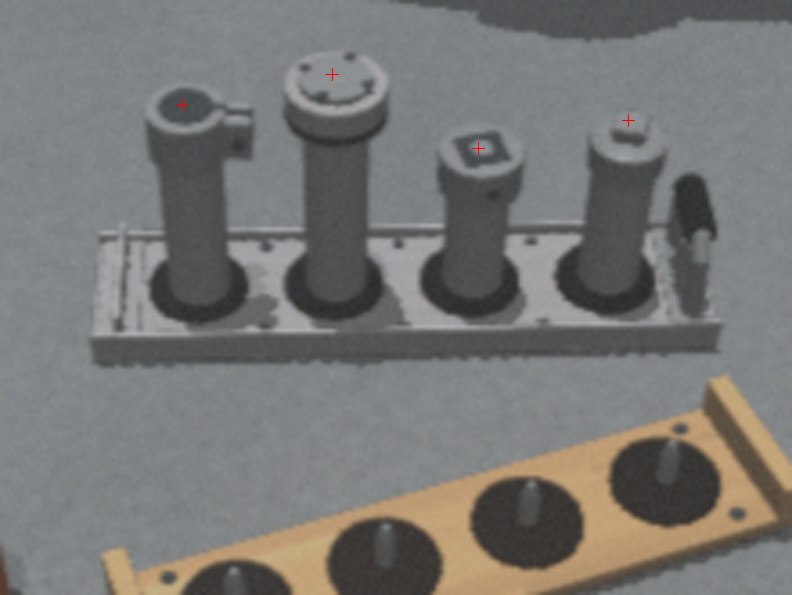

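All four stand upright. In the scene crop the tops are at (183,104), (332,78), (479,148) and (630,122), within about 1 to 2 px of the predicted marks, and the feet are centred on their discs. Counting from the handle the order is pyramid, receiver, torsion, clamp.

```bash
python3 -c "
from workcell import sign_off
print(sign_off())"
```

```text
the job is handed in; nothing more can be done
None
```

I moved all four tubes from the rack to the cassette and handed the job in at about 42 s of the 112 s allowed. From the handle the order is pyramid, receiver, torsion, clamp, the same as on the rack from the left.

**Checks:** Each tube touched down within about 1 mm of the expected seat height. The final side and scene pictures show all four upright and centred on their seats, with the head tops within about 1–2 px of the predicted positions. The arm was back at its start pose, clear of everything.

**Disagreement:** The scene and side cameras differed by about 2–5 mm across the rows. I used the average, and the wrist camera agreed with it to about 1 px. No check failed.

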